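# Set the dish clamp to its gauge flag with the thumbwheel

## Task

Set the dish clamp: with a light fingertip, roll the knurled wheel so that the blue jaw closes in on the culture dish, until the jaw's black pointer stands level with the red gauge flag on the white scale. Move the jaw only by the wheel, pick nothing up, leave the flag and the dish in the clamp as they are, and leave the things around the clamp alone.

Things in the scene. Friction and masses are not known exactly. Their poses are not given: they have to be found in the camera images.
- dish_clamp: Fixed clamp on a dark steel plate 172 (x) x 270 (y) x 10 mm. Origin on the bench under its middle; the plate reaches x -98 to +74 mm, scale along the -x edge. +y is the closing direction: wheel (y -80 mm), blue jaw, fixed grey jaw (face y +95 mm). Grey cheeks 60 mm high stand either side of the wheel (y -117 to -43, x out to +-22 mm). The jaws are at most 38 mm high.
- knurl_wheel: Black knurled wheel with four yellow ribs, radius 30 mm, 22 mm wide. Origin at its centre, 46 mm above the bench; its axle lies along the clamp's x axis (this frame turns with the wheel). It is rigid and does not yield when pressed; a press of 2 to 15 N is ample. Rolling takes about 0.7 N at the rim; it stays where it is left.
- wheel_crown (a point): Crown (top) of the wheel, 76 mm above the bench, 16 mm above the cheeks; fixed to the clamp, with its axes. A fingertip pressed on the crown and dragged along +y rolls the wheel and closes the jaw, along -y opens it. Without slip 6 mm of fingertip travel moves the jaw 1 mm (5 mm per radian); several strokes are needed.
- jaw: Blue sliding jaw, 130 x 22 x 24 mm, top 36 mm above the bench, driven by the wheel along the clamp's y. Its origin has the clamp's axes and equals the clamp's origin with the jaw fully open; the jaw face (towards the dish) is at y = 0 of this frame. It can travel 32 mm in all.
- flag: Red gauge flag, 18 mm long and 6 mm wide, on the white scale along the -x edge of the clamp; stiff slider that is already set; leave it. Its frame has the clamp's axes.
- pointer (a point): Tip of the 4 mm wide black pointer on the blue jaw, 16 mm above the bench; moves with the jaw.
- gauge_mark (a point): Point facing the pointer, level with the middle of the red flag's width; axes as the clamp. The job is done when the pointer's y in this frame is 0; it starts 11 to 26 mm negative (jaw too far open).
- petri_0: Culture dish with beige content, 61 mm across, 14 mm high, loose on the clamp's plate close to the fixed jaw; origin at the centre of its underside.
- petri_1: Culture dish with pink content, 61 mm across, 14 mm high, loose on the bench; origin at the centre of its underside.
- reagent_2: White dropper bottle with green cap, 42 mm across, 99 mm high, loose; origin at the centre of its underside.
- tube_14: Red-capped sample tube lying on the bench, 81 x 40 x 17 mm, loose; origin at the centre of its underside.
- pen_4: White marker pen with green cap lying on the bench, 135 mm long, 17 mm thick, loose; origin at the centre of its underside.
Not all that is in view belongs to the job. Leave any green or purple look-alike of the petri_0 alone.

How it is judged:
On the way:
1. a fingertip rolls the wheel (contact force between the fingers and knurl_wheel above 0.5 N and angular speed of knurl_wheel above 0.1 rad/s), for 0.1 s.
At the end, for the whole second after the job is handed in: The black pointer is level with the middle of the red flag within 2.5 mm along the scale, jaw and wheel at rest, the dish still flat in the clamp (y of pointer in the frame of gauge_mark between -0.0025 and 0.0025 m and linear speed of jaw below 0.003 m/s and angular speed of knurl_wheel below 0.1 rad/s and z of petri_0 in the frame of dish_clamp below 0.013 m and angle between petri_0's own z axis and vertical below 0.1 rad); the robot touches nothing.
It fails at once if the jaw is pushed or held directly (more than 1 N) (contact force between any of the fingers, the arm and jaw above 1 N).
It fails at once if the wheel is pressed hard or gripped (more than 80 N) (contact force between the fingers and knurl_wheel above 80 N).
It fails at once if the red gauge flag is shifted along its scale by more than 2 mm (distance of gauge_mark from where it was at the start of the episode above 0.002 m).
It fails at once if the dish in the clamp is shifted by more than 6 mm, or lifted (distance of petri_0 from where it was at the start of the episode above 0.006 m or height (world z) of petri_0 above 0.016 m).
It fails at once if a thing around the clamp is moved by more than 15 mm (distance of any of petri_1, reagent_2, tube_14, pen_4 from where it was at the start of the episode above 0.015 m).
It also fails if it takes over 58 s, if anything falls off the work surface, if the arm or the gripper's body presses on something with over 40 N, if the wrist force passes 120 N, or if a joint passes its speed limit or range.

## Robot

A 7-joint arm with a two-finger parallel gripper is mounted at the origin on the work surface; the furniture and walls round the work are solid. World frame = base frame: x ahead of the robot, y to its left, z up, the work surface at z = 0. Lengths are in m, angles in rad, forces in N, time in s.
With the tool pointing down it reaches from about 0.35 to 0.9 m from the base axis. Payload 8.1 kg.
Tool frame: the origin (TCP) lies between the finger pads; the fingertips stand r.tip_extent ahead of it and the grasp point (between the pads) lies 3 mm ahead of it (r.tip_extent is the distance from the TCP to the fingertips, in m); z points along the fingers, y is the line along which they close (so a half turn about z gives the same grasp; the last joint's range is limited). The gripper opens to 85 mm and grips with 20 to 120 N. Pads are 22 mm wide; open, the fingers measure 114 mm over their backs; the gripper's body (76 mm by 85 mm) begins 54 mm behind the grasp point. The pads swing forward as they close: fully open they stand 13 mm farther back than shut.
Start: joints at [-1.269, 0.434, 0.025, 1.573, -0.012, 1.134, -0.075], TCP at [0.246, 0.574, 0.253] pointing down, gripper open.
Joint ranges: [-2.62, 2.62], [-0.44, 2.09], [-1.27, 1.32], [0.08, 2.57], [-1.32, 4.46], [0.12, 2], [-2.74, 2.74]. Speed limits (rad/s): [2.22, 2.22, 3.01, 3.01, 3.14, 3.14, 3.14].

## Interface

Orientations are given as a rotation vector (axis times angle).
In Python, from bench import monitor, grab_frame, r gives the robot as it stands.
- The arm moves only by the tool carry_out, never from a script. Its argument "plan" is a list of rows, each an object of numbers: "tx", "ty", "tz": the shift along the tool's x, y, z in mm; "rx", "ry", "rz": the turn, a rotation vector about the tool's x, y, z in degrees. In form: [{"tx": .., "ty": .., "tz": .., "rx": .., "ry": .., "rz": ..}, ...]. A call has 1 to 10 rows; each row is the pose to reach, as a shift and turn from the pose commanded when the call began, along the tool's axes at that moment; what a row does not reach only later rows make up. A row lasts 1/8 s, in which the tool goes at most 62.5 mm and 10.7 degrees, less where a joint would pass 70% of its speed; a pose out of reach is approached as far as the arm can. A call with a gripper value outside its range is refused whole. "claw" is the finger opening in mm, from 0 to 85.4, set as the call begins (left out, the last holds). The fingers move at their own pace and stop on an object; "newtons" is the grip in N (left out, the last holds). Time passes only in rows, so rows that repeat a pose let the fingers close. It gives the time, the measured TCP pose, the force, the opening and the grip force at its end, in the units of the state.
- monitor.get_obs(): the state, without advancing time (a new reading comes with each control period).
- grab_frame(name): name is "side" or "top"; returns a dict with "frame" (384x512x3 uint8, red, green, blue), "vertical_fov" (degrees; the focal length in pixels is half the picture's height over the tangent of half this angle, whatever the lens; pixels are square), "cx", "cy" (the principal point, pixels), "k1" (the pictures are not rectified: a ray, as slopes to the right and down, at radius r is drawn at 1 + k1 r^2 times it, then the intrinsics apply), "R" (3x3) and "t" (3): a world point X has camera coordinates R X + t. Camera axes: x right, y down, z forward; pixel columns grow to the right and rows downward; lengths in m; the calibration is good to about 2 mm. A picture is of the moment at which its call begins. There is no depth.
- r.close_job(): hands the job in; it is judged then, once.
The state is a dict: "clock": time; "joint_pos": joint angles; "qvel": joint speeds; "tau": joint torques, N m; "tool_pos": TCP position; "tool_rot": TCP orientation; "force": force on the tool from outside, world axes, zero at the start; "ft_torque": the same for the moment, N m; "opening": opening from 0.0 (shut) to 1.0 (fully open); "grasp_force": force on a finger pad.
Only numpy, scipy, OpenCV 4.12 (cv2) and the standard library are available. Lean on these libraries where they do the work, as an engineer would, in place of code of your own. Each camera call takes 0.05 s, during which the arm holds its last target. There are 200 camera calls.

## Working session

There is one attempt and no reset: what is moved stays moved. The work goes in short steps, Python scripts to look and compute and a tool call to move; the robot and the scene stay as the last step left them, time stands still between calls to the robot, and variables do not carry over. Pictures are saved under pics/ and viewed, at most 10 in all, crops included, and the job is handed in when it is done.

Besides the shell and the picture viewer there is one more tool, called after "Emit:" in YAML: its name, and indented under it one key for each argument. carry_out: Moves the arm, as the interface text tells. Its arguments: {"type":"object","properties":{"plan":{"type":"array","items":{"type":"object","properties":{"tx":{"type":"number"},"ty":{"type":"number"},"tz":{"type":"number"},"rx":{"type":"number"},"ry":{"type":"number"},"rz":{"type":"number"}}}},"claw":{"type":"number"},"newtons":{"type":"number"}},"required":["plan"]}

```bash
mkdir -p pics; cat > h.py <<'E'
import numpy as np, cv2
from bench import monitor, grab_frame, r
from scipy.spatial.transform import Rotation as Ro
def look(n,fn=None):
    g=grab_frame(n)
    if fn: cv2.imwrite(fn,g["frame"][...,::-1])
    return g
def K(g):
    f=g["frame"].shape[0]/2/np.tan(np.radians(g["vertical_fov"])/2)
    return np.array([[f,0,g["cx"]],[0,f,g["cy"]],[0,0,1.]]),np.array([g["k1"],0,0,0,0.])
def px2plane(g,uv,z):
    k,d=K(g); s=cv2.undistortPoints(np.array(uv,float).reshape(-1,1,2),k,d)[:,0]
    R=np.array(g["R"]);t=np.array(g["t"]); c=-R.T@t
    D=np.c_[s,np.ones(len(s))]@R
    return c+D*((z-c[2])/D[:,2])[:,None]
def proj(g,X):
    k,d=K(g); return cv2.projectPoints(np.array(X,float).reshape(-1,1,3),cv2.Rodrigues(np.array(g["R"]))[0],np.array(g["t"],float),k,d)[0][:,0]
E
python3 - <<'E'
from h import *
a=look("top","pics/top0.png");b=look("side","pics/side0.png")
o=monitor.get_obs();print(o,r.tip_extent)
for g in(a,b):print(-np.array(g["R"]).T@g["t"],np.array(g["R"])[2],g["vertical_fov"])
E
```

```text
{'clock': 0.1, 'joint_pos': array([-1.26862857,  0.43518424,  0.02499304,  1.57402386, -0.01164424,
        1.13400659, -0.07508171]), 'qvel': array([-0.00120711, -0.00198517,  0.00045253, -0.00280223, -0.00049757,
       -0.00088717,  0.00231917]), 'tau': array([ 1.87757578e-03, -6.71752238e+01,  1.02741804e+00, -3.16905677e+01,
        1.56753307e-02,  7.16832976e-03, -2.83097756e-05]), 'tool_pos': array([0.24600121, 0.57407712, 0.25257855]), 'tool_rot': array([-6.31571670e-01, -3.07725327e+00,  2.29895011e-03]), 'force': array([-0.14070693,  0.01298852,  0.91580652]), 'ft_torque': array([ 0.02025677,  0.02624736, -0.02751595]), 'grasp_force': 0.0, 'opening': 1.0014188712753866} 0.022
[0.38036012 0.00178083 1.32031333] [ 0.06650902  0.00439398 -0.99777615] 44.91144038121091
[ 0.10111459 -0.83634145  0.73856081] [ 0.32544002  0.74532491 -0.58187591] 49.698260278179944
```

View pics/top0.png

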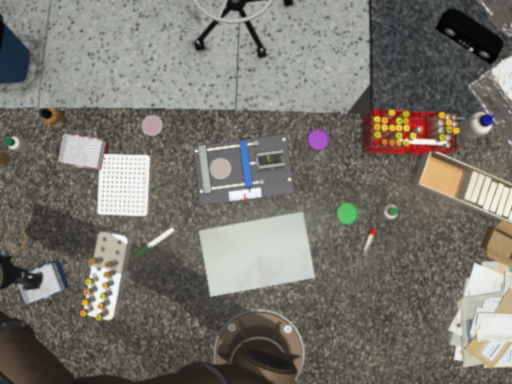

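View pics/side0.png

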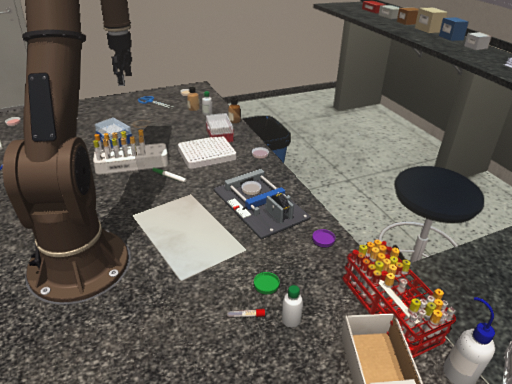

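The top view shows the clamp at about (245,170), with the wheel at (270,158), the blue jaw at (246,165) and the flag on the scale at (245,195). The side view shows the same layout, with the bottle and tubes well clear. I'll zoom in next.

```bash
python3 - <<'E'
from h import *
a=look("top");b=look("side")
ca=cv2.resize(a["frame"][130:210,190:300],None,fx=7,fy=7,interpolation=cv2.INTER_CUBIC)
cb=cv2.resize(b["frame"][165:240,210:315],None,fx=7,fy=7,interpolation=cv2.INTER_CUBIC)
cv2.imwrite("pics/ca.png",ca[...,::-1]);cv2.imwrite("pics/cb.png",cb[...,::-1])
for n,p in dict(plate=[(195,150),(287,137),(294,192),(203,205)]).items(): print(n,px2plane(a,p,.01).round(3).tolist())
print(px2plane(a,[(270,158)],.076))
E
```

```text
plate [[0.575, 0.197, 0.01], [0.62, -0.065, 0.01], [0.463, -0.088, 0.01], [0.419, 0.168, 0.01]]
[[ 0.54883451 -0.01663944  0.076     ]]
```

View pics/ca.png

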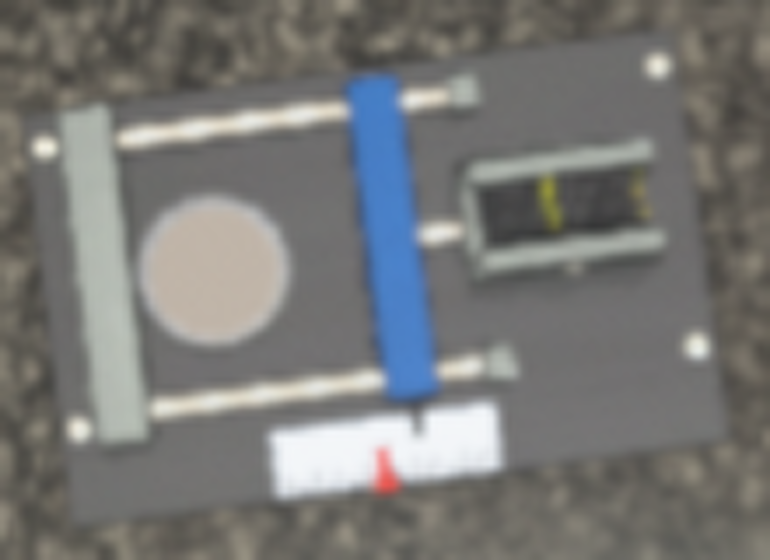

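View pics/cb.png

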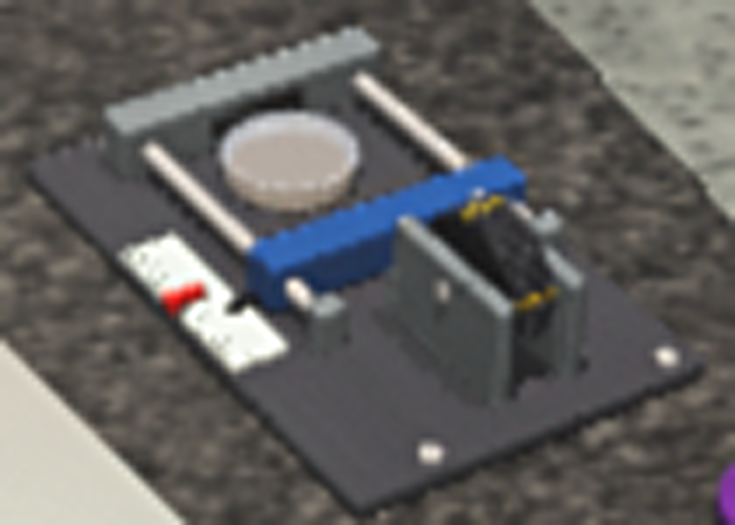

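The crops show the pointer tip near crop (417,430), the flag near (386,472) and the wheel centred near (562,207). The plate corners are visible too. Next I'll fit the clamp pose.

```bash
cat >> h.py <<'E'
def masks(g):
    hsv=cv2.cvtColor(cv2.resize(g["frame"][130:210,190:300],None,fx=7,fy=7,interpolation=cv2.INTER_CUBIC),cv2.COLOR_RGB2HSV).astype(int)
    return hsv
def full(p): return (np.array(p,float)+.5)/7-.5+[190,130]
def fit():
    g=look("top")
    W=px2plane(g,full([(28,108),(668,33),(727,437),(72,522)]),.01)[:,:2]
    M=np.array([(74,135),(74,-135),(-98,-135),(-98,135)])/1000
    a=M-M.mean(0);b=W-W.mean(0)
    th=np.arctan2((a[:,0]*b[:,1]-a[:,1]*b[:,0]).sum(),(a*b).sum())
    R=np.array([[np.cos(th),-np.sin(th)],[np.sin(th),np.cos(th)]])
    o=W.mean(0)-R@M.mean(0); return R,o,th,(W-o)@R-M
def toclamp(g,p,z,R,o): return (px2plane(g,full(p),z)[:,:2]-o)@R*1000
def gauge(g,R,o):
    h=masks(g); red=((h[...,0]<8)|(h[...,0]>172))&(h[...,1]>130)
    red[:430]=0;ys,xs=np.nonzero(red); F=toclamp(g,np.c_[xs,ys],.014,R,o)
    bl=(h[...,0]>100)&(h[...,0]<125)&(h[...,1]>140);ys,xs=np.nonzero(bl);J=toclamp(g,np.c_[xs,ys],.036,R,o)
    # pointer: dark pixels inside the white-scale band
    dk=h[...,2]<120; dk[:400]=0;dk[:,:300]=0;ys,xs=np.nonzero(dk);P=toclamp(g,np.c_[xs,ys],.016,R,o)
    Js=(J[:,0]>-50)&(J[:,0]<50)
    s=(P[:,0]<-70)&(P[:,0]>-77)&(abs(P[:,1]-np.median(J[Js,1]))<13)
    return dict(flag=F.mean(0),flagx=np.percentile(F,[5,95],axis=0),ptr=P[s].mean(0),ptrrange=np.percentile(P[s],[5,95],axis=0),jawy=np.percentile(J[Js,1],[2,50,98]))
E
python3 - <<'E'
from h import *
R,o,th,e=fit();print(R,o,np.degrees(th),e*1000)
np.savez("clamp.npz",R=R,o=o,th=th)
g=look("top");print(gauge(g,R,o))
print("wheel vis",toclamp(g,[(562,207)],.07,R,o))
print("yellow crown world",o+R@[0,-.08])
print(px2plane(g,full([(562,207)]),.074), Ro.from_rotvec(monitor.get_obs()["tool_rot"]).as_matrix())
E
```

```text
[[ 0.9882746  -0.15268698]
 [ 0.15268698  0.9882746 ]] [0.53695867 0.06029006] 8.782673106015718 [[-0.67682679 -3.09039706]
 [-2.79253789  3.68198253]
 [ 2.41567604  1.21245892]
 [ 1.05368864 -1.80404439]]
{'flag': array([-97.245296  ,   4.67348586]), 'flagx': array([[-100.09945892,    2.08340415],
       [ -93.82605466,    7.1647761 ]]), 'ptr': array([-70.2330694 , -10.50227943]), 'ptrrange': array([[-70.38311403, -11.25024835],
       [-70.05289151,  -9.76416185]]), 'jawy': array([-18.08076826,  -9.36520952,  -0.70378724])}
wheel vis [[ -2.27183804 -77.27554663]]
yellow crown world [ 0.54917363 -0.01877191]
[[ 0.54598089 -0.01636803  0.074     ]] [[-9.19176915e-01  3.93844869e-01 -1.34335177e-04]
 [ 3.93844885e-01  9.19176781e-01 -5.01242549e-04]
 [-7.39340300e-05 -5.13637802e-04 -9.99999865e-01]]
```

```bash
cat >> h.py <<'E'
def togo(cl_y,z,cl_x=-.001):
    c=np.load("clamp.npz");R=c["R"];p=c["o"]+R@[cl_x,cl_y]
    ob=monitor.get_obs();T=Ro.from_rotvec(ob["tool_rot"]).as_matrix()
    G=np.c_[np.r_[-R[:,0],0],np.r_[R[:,1],0],[0,0,-1]]
    return (T.T@(np.r_[p,z]-ob["tool_pos"])*1000).round(1), np.degrees(Ro.from_matrix(T.T@G).as_rotvec()).round(2)
E
python3 -c "
from h import *
print(togo(-.089,.150))"
```

```text
(array([-516.1, -433.9,  103.3]), array([-3.000e-02, -0.000e+00, -3.198e+01]))
```

Emit:
carry_out:
  plan:
    - {"tx":-46,"ty":-39,"tz":0,"rz":-3}
    - {"tx":-92,"ty":-78,"tz":0,"rz":-6}
    - {"tx":-138,"ty":-116,"tz":0,"rz":-9}
    - {"tx":-184,"ty":-155,"tz":0,"rz":-12}
    - {"tx":-230,"ty":-194,"tz":0,"rz":-15}
    - {"tx":-276,"ty":-232,"tz":0,"rz":-18}
    - {"tx":-322,"ty":-271,"tz":0,"rz":-21}
    - {"tx":-368,"ty":-310,"tz":0,"rz":-24}
    - {"tx":-414,"ty":-348,"tz":0,"rz":-27}
    - {"tx":-460,"ty":-387,"tz":0,"rz":-30}
  claw: 0

```text
schema error: expected keys tx, ty, tz, rx, ry, rz
```

Emit:
carry_out:
  plan:
    - {"tx":0,"ty":0,"tz":0}

```text
schema error: expected keys tx, ty, tz, rx, ry, rz
```

```bash
python3 -c "
from h import *
print(togo(-.089,.150))"
```

```text
(array([-516.1, -433.9,  103.3]), array([-3.000e-02, -0.000e+00, -3.198e+01]))
```

Emit:
carry_out:
  plan:
    - {"tx":-46,"ty":-39,"tz":0,"rx":0,"ry":0,"rz":-3}
    - {"tx":-92,"ty":-78,"tz":0,"rx":0,"ry":0,"rz":-6}
    - {"tx":-138,"ty":-116,"tz":0,"rx":0,"ry":0,"rz":-9}
    - {"tx":-184,"ty":-155,"tz":0,"rx":0,"ry":0,"rz":-12}
    - {"tx":-230,"ty":-194,"tz":0,"rx":0,"ry":0,"rz":-15}
    - {"tx":-276,"ty":-232,"tz":0,"rx":0,"ry":0,"rz":-18}
    - {"tx":-322,"ty":-271,"tz":0,"rx":0,"ry":0,"rz":-21}
    - {"tx":-368,"ty":-310,"tz":0,"rx":0,"ry":0,"rz":-24}
    - {"tx":-414,"ty":-348,"tz":0,"rx":0,"ry":0,"rz":-27}
    - {"tx":-460,"ty":-387,"tz":0,"rx":0,"ry":0,"rz":-30}
  claw: 0

```text
clock: 1.55
tool_pos: [0.5173, 0.0359, 0.2536]
tool_rot: [-0.19, 3.135, 0.0]
force: [1.3, 0.0, -0.5]
opening: 0.001
grasp_force: 0.0
```

Emit:
carry_out:
  plan:
    - {"tx":0,"ty":0,"tz":0,"rx":0,"ry":0,"rz":0}
    - {"tx":0,"ty":0,"tz":0,"rx":0,"ry":0,"rz":0}

```text
clock: 1.8
tool_pos: [0.5163, 0.038, 0.2532]
tool_rot: [0.185, -3.136, -0.001]
force: [0.8, 0.4, -0.3]
opening: 0.001
grasp_force: 0.0
```

```bash
python3 -c "
from h import *
print(togo(-.089,.150),monitor.get_obs())"
```

```text
(array([-25.3, -69.3, 103.1]), array([ 0.03, -0.02, -2.02])) {'clock': 1.8, 'joint_pos': array([-0.35074184,  0.25888566,  0.2178359 ,  1.8455156 , -0.06463831,
        1.04438496,  1.58137568]), 'qvel': array([-0.02559062, -0.0044304 , -0.01807016,  0.00786089, -0.00172211,
        0.00055479, -0.00183625]), 'tau': array([ 2.07112648e+00, -5.04696107e+01,  3.58236238e+00, -3.03644943e+01,
        2.21194373e-01, -3.23287735e-02,  1.09512974e-01]), 'tool_pos': array([0.51627647, 0.03799842, 0.25315973]), 'tool_rot': array([ 1.85209100e-01, -3.13565988e+00, -7.63631073e-04]), 'force': array([ 0.77132386,  0.35214014, -0.25233206]), 'ft_torque': array([ 0.01627637,  0.00934671, -0.02119195]), 'grasp_force': 0.0, 'opening': 0.001365489873950428}
```

Next I'll go above the wheel and down to TCP z ≈ 0.12, which leaves the tips about 22 mm above the crown.

Emit:
carry_out:
  plan:
    - {"tx":-12,"ty":-35,"tz":25,"rx":0,"ry":0,"rz":-1}
    - {"tx":-25,"ty":-69,"tz":50,"rx":0,"ry":0,"rz":-2}
    - {"tx":-25,"ty":-69,"tz":90,"rx":0,"ry":0,"rz":-2}
    - {"tx":-25,"ty":-69,"tz":120,"rx":0,"ry":0,"rz":-2}
    - {"tx":-25,"ty":-69,"tz":133,"rx":0,"ry":0,"rz":-2}
    - {"tx":-25,"ty":-69,"tz":133,"rx":0,"ry":0,"rz":-2}
    - {"tx":-25,"ty":-69,"tz":133,"rx":0,"ry":0,"rz":-2}

```text
clock: 2.68
tool_pos: [0.5503, -0.0274, 0.1215]
tool_rot: [-0.242, 3.13, 0.0]
force: [1.4, 0.2, 0.3]
opening: 0.002
grasp_force: 0.0
```

```bash
python3 -c "
from h import *
g=look('side');print(togo(-.089,.098),monitor.get_obs()['force'])
cv2.imwrite('pics/s1.png',cv2.resize(g['frame'][130:240,200:330],None,fx=5,fy=5,interpolation=cv2.INTER_CUBIC)[...,::-1])
g=look('top');cv2.imwrite('pics/t1.png',cv2.resize(g['frame'][100:220,180:310],None,fx=5,fy=5,interpolation=cv2.INTER_CUBIC)[...,::-1])
"
```

```text
(array([ 0.9, -0.1, 23.6]), array([-0.  ,  0.13,  0.05])) [ 0.53895641 -0.24030143  0.16147587]
```

View pics/s1.png

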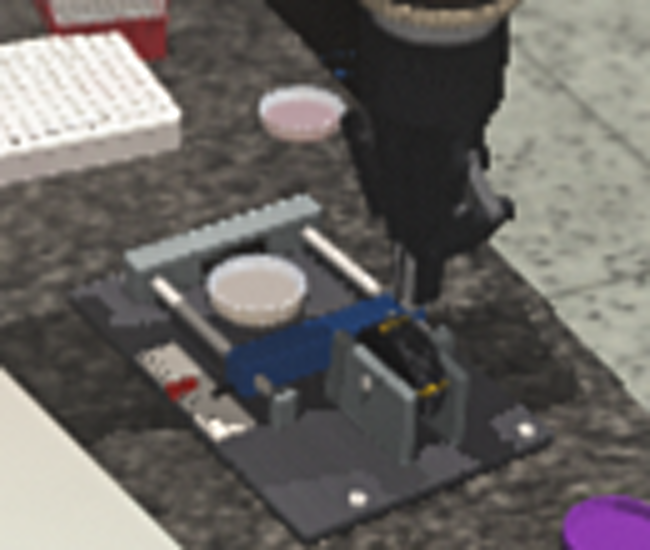

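View pics/t1.png

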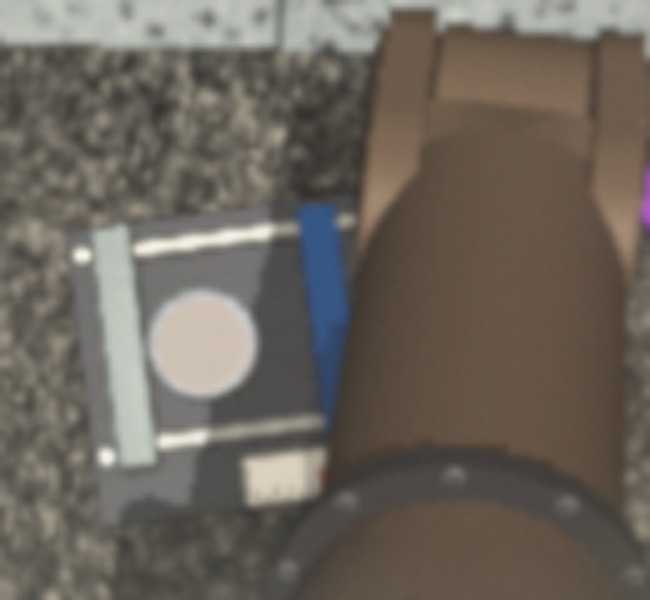

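In the side crop the tip sits at about (420,300), a little above and behind the wheel at (405,345). The arm hides the wheel from above. I'll check this against the projection, using the side view as a second measurement of the wheel.

```bash
python3 -c "
from h import *
g=look('side');p=monitor.get_obs()['tool_pos']
c=np.load('clamp.npz');R,o=c['R'],c['o']
W=lambda x,y,z: np.r_[o+R@[x/1e3,y/1e3],z/1e3]
f=lambda X:((proj(g,X)-[200,130])*5+2).round(0).tolist()
print('tip',f([p-[0,0,.022]]),'crown',f([W(0,-80,76)]),'cheek tops near -x:',f([W(-22,-117,60),W(-22,-43,60),W(22,-117,60),W(22,-43,60)]),'axle',f([W(-22,-80,46)]))
print('plate',f([W(74,-135,10),W(-98,-135,10),W(-98,135,10)]))"
```

```text
tip [[418.0, 304.0]] crown [[406.0, 331.0]] cheek tops near -x: [[411.0, 401.0], [335.0, 332.0], [476.0, 376.0], [399.0, 310.0]] axle [[371.0, 386.0]]
plate [[562.0, 435.0], [308.0, 538.0], [71.0, 290.0]]
```

Emit:
carry_out:
  plan:
    - {"tx":0,"ty":0,"tz":14,"rx":0,"ry":0,"rz":0}
    - {"tx":0,"ty":0,"tz":20,"rx":0,"ry":0,"rz":0}
    - {"tx":0,"ty":0,"tz":22,"rx":0,"ry":0,"rz":0}
    - {"tx":0,"ty":0,"tz":22,"rx":0,"ry":0,"rz":0}

```text
clock: 3.32
tool_pos: [0.5494, -0.0281, 0.0981]
tool_rot: [0.241, -3.132, 0.0]
force: [-0.3, -0.3, -0.0]
opening: -0.004
grasp_force: 0.0
```

Emit:
carry_out:
  plan:
    - {"tx":0,"ty":0,"tz":1,"rx":0,"ry":0,"rz":0}
    - {"tx":0,"ty":0,"tz":1,"rx":0,"ry":0,"rz":0}

```text
clock: 3.58
tool_pos: [0.5498, -0.028, 0.0976]
tool_rot: [-0.241, 3.132, -0.0]
force: [0.0, -1.0, 2.4]
opening: 0.001
grasp_force: 1.4
```

Emit:
carry_out:
  plan:
    - {"tx":0,"ty":0,"tz":1,"rx":0,"ry":0,"rz":0}
    - {"tx":0,"ty":0,"tz":1,"rx":0,"ry":0,"rz":0}

```text
clock: 3.82
tool_pos: [0.55, -0.0286, 0.0972]
tool_rot: [-0.24, 3.131, -0.001]
force: [-2.1, -0.7, 10.3]
opening: 0.001
grasp_force: 5.3
```

Contact came at TCP z ≈ 0.0977 with about 8 N/mm. Now for the first stroke.

Emit:
carry_out:
  plan:
    - {"tx":0,"ty":3,"tz":0,"rx":0,"ry":0,"rz":0}
    - {"tx":0,"ty":6,"tz":0,"rx":0,"ry":0,"rz":0}
    - {"tx":0,"ty":9,"tz":0,"rx":0,"ry":0,"rz":0}

```text
clock: 4.2
tool_pos: [0.5486, -0.0199, 0.0978]
tool_rot: [-0.239, 3.131, -0.001]
force: [-5.7, -1.8, 20.2]
opening: 0.0
grasp_force: 9.9
```

Emit:
carry_out:
  plan:
    - {"tx":0,"ty":3,"tz":0,"rx":0,"ry":0,"rz":0}
    - {"tx":0,"ty":6,"tz":0,"rx":0,"ry":0,"rz":0}
    - {"tx":0,"ty":9,"tz":0,"rx":0,"ry":0,"rz":0}

```text
clock: 4.58
tool_pos: [0.5472, -0.0107, 0.0978]
tool_rot: [-0.24, 3.131, -0.0]
force: [-5.0, -1.1, 17.0]
opening: -0.002
grasp_force: 8.5
```

```bash
python3 -c "
from h import *
g=look('side');cv2.imwrite('pics/s2.png',cv2.resize(g['frame'][130:240,200:330],None,fx=5,fy=5,interpolation=cv2.INTER_CUBIC)[...,::-1])
print(togo(-.089,.11),monitor.get_obs()['force'])"
```

```text
(array([  0.3, -18. , -12.3]), array([0.01, 0.08, 0.01])) [-4.65838181 -0.49294043 18.33444475]
```

View pics/s2.png

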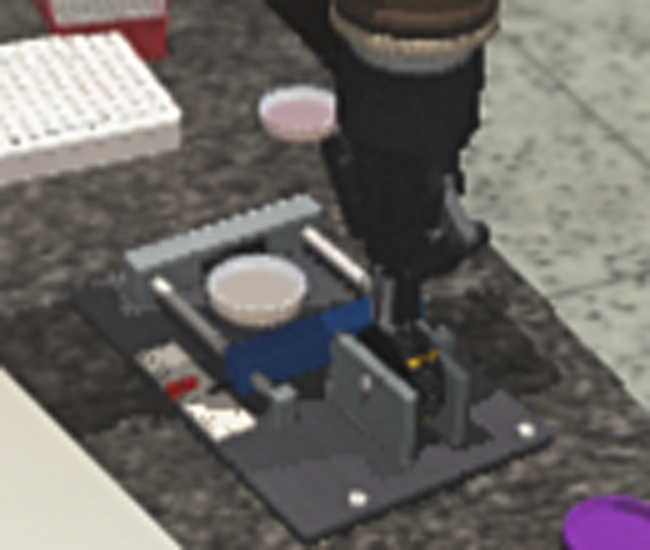

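The wheel turned: the yellow rib moved from (430,390) to (425,360), and the jaw moved with it. I'll repeat the stroke.

Emit:
carry_out:
  plan:
    - {"tx":0,"ty":0,"tz":-8,"rx":0,"ry":0,"rz":0}
    - {"tx":0,"ty":-18,"tz":-8,"rx":0,"ry":0,"rz":0}
    - {"tx":0,"ty":-18,"tz":-2,"rx":0,"ry":0,"rz":0}
    - {"tx":0,"ty":-18,"tz":0,"rx":0,"ry":0,"rz":0}
    - {"tx":0,"ty":-18,"tz":0,"rx":0,"ry":0,"rz":0}
    - {"tx":0,"ty":-14,"tz":0,"rx":0,"ry":0,"rz":0}
    - {"tx":0,"ty":-10,"tz":0,"rx":0,"ry":0,"rz":0}
    - {"tx":0,"ty":-6,"tz":0,"rx":0,"ry":0,"rz":0}
    - {"tx":0,"ty":-2,"tz":0,"rx":0,"ry":0,"rz":0}
    - {"tx":0,"ty":0,"tz":0,"rx":0,"ry":0,"rz":0}

```text
clock: 5.88
tool_pos: [0.5469, -0.0104, 0.0976]
tool_rot: [-0.24, 3.132, 0.0]
force: [-7.1, -0.5, 24.1]
opening: 0.001
grasp_force: 12.0
```

Emit:
carry_out:
  plan:
    - {"tx":0,"ty":0,"tz":-8,"rx":0,"ry":0,"rz":0}
    - {"tx":0,"ty":-18,"tz":-8,"rx":0,"ry":0,"rz":0}
    - {"tx":0,"ty":-18,"tz":-2,"rx":0,"ry":0,"rz":0}
    - {"tx":0,"ty":-18,"tz":0,"rx":0,"ry":0,"rz":0}
    - {"tx":0,"ty":-18,"tz":0,"rx":0,"ry":0,"rz":0}
    - {"tx":0,"ty":-14,"tz":0,"rx":0,"ry":0,"rz":0}
    - {"tx":0,"ty":-10,"tz":0,"rx":0,"ry":0,"rz":0}
    - {"tx":0,"ty":-6,"tz":0,"rx":0,"ry":0,"rz":0}
    - {"tx":0,"ty":-2,"tz":0,"rx":0,"ry":0,"rz":0}
    - {"tx":0,"ty":0,"tz":0,"rx":0,"ry":0,"rz":0}

```text
clock: 7.12
tool_pos: [0.5468, -0.0105, 0.0976]
tool_rot: [-0.24, 3.132, 0.0]
force: [-6.6, -0.6, 25.6]
opening: 0.001
grasp_force: 12.8
```

Emit:
carry_out:
  plan:
    - {"tx":0,"ty":0,"tz":-15,"rx":0,"ry":0,"rz":0}
    - {"tx":0,"ty":-60,"tz":-40,"rx":0,"ry":0,"rz":0}
    - {"tx":0,"ty":-120,"tz":-60,"rx":0,"ry":0,"rz":0}
    - {"tx":0,"ty":-180,"tz":-60,"rx":0,"ry":0,"rz":0}
    - {"tx":0,"ty":-220,"tz":-60,"rx":0,"ry":0,"rz":0}
    - {"tx":0,"ty":-220,"tz":-60,"rx":0,"ry":0,"rz":0}
    - {"tx":0,"ty":-220,"tz":-60,"rx":0,"ry":0,"rz":0}

```text
clock: 8.0
tool_pos: [0.5802, -0.2268, 0.1556]
tool_rot: [0.241, -3.131, -0.002]
force: [-0.9, 1.5, -0.5]
opening: 0.001
grasp_force: 0.0
```

```bash
python3 -c "
from h import *
c=np.load('clamp.npz');R,o=c['R'],c['o']
g=look('top');print(gauge(g,R,o))
cv2.imwrite('pics/t2.png',cv2.resize(g['frame'][130:210,190:300],None,fx=7,fy=7,interpolation=cv2.INTER_CUBIC)[...,::-1])
print(togo(-.089,.0975),monitor.get_obs()['force'])"
```

```text
{'flag': array([-96.09695192,   4.81453494]), 'flagx': array([[-99.36080553,   2.26039807],
       [-91.94167436,   7.2272071 ]]), 'ptr': array([-70.82834676,   0.21159838]), 'ptrrange': array([[-71.88149376,  -1.84801888],
       [-70.09612507,   2.12223258]]), 'jawy': array([-8.43815937,  0.34140846,  9.10566269])}
(array([-2.000e-01,  2.005e+02,  5.850e+01]), array([ 0.08, -0.04,  0.1 ])) [-0.0525863   0.79216495  0.31370697]
```

View pics/t2.png

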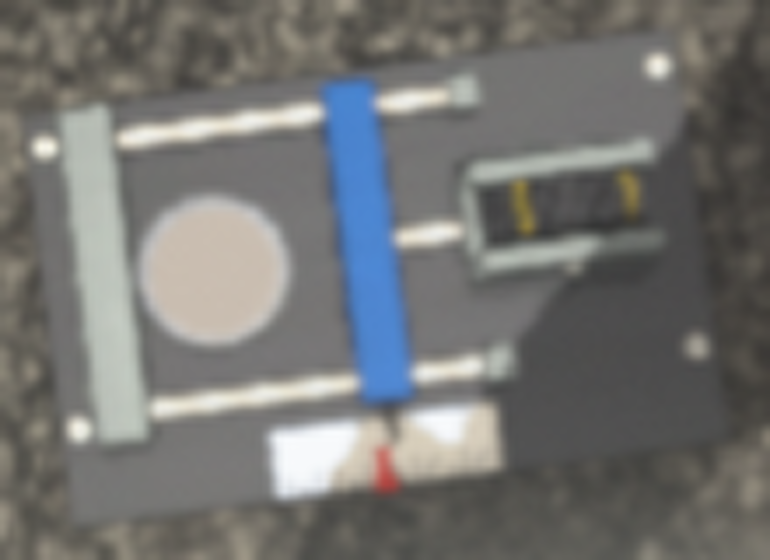

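The jaw has moved about 9.7 mm. The pointer tip at crop (394,438) is still about 5 mm short of the flag axis at x≈382, so I'll do one full stroke and one of about 10 mm.

Emit:
carry_out:
  plan:
    - {"tx":0,"ty":60,"tz":0,"rx":0,"ry":0,"rz":0}
    - {"tx":0,"ty":120,"tz":10,"rx":0,"ry":0,"rz":0}
    - {"tx":0,"ty":175,"tz":30,"rx":0,"ry":0,"rz":0}
    - {"tx":0,"ty":202,"tz":50,"rx":0,"ry":0,"rz":0}
    - {"tx":0,"ty":202,"tz":52,"rx":0,"ry":0,"rz":0}
    - {"tx":0,"ty":202,"tz":52,"rx":0,"ry":0,"rz":0}

```text
clock: 8.8
tool_pos: [0.5496, -0.0278, 0.1045]
tool_rot: [-0.243, 3.132, -0.0]
force: [0.1, -0.3, 0.7]
opening: -0.003
grasp_force: 0.0
```

Emit:
carry_out:
  plan:
    - {"tx":0,"ty":0,"tz":6,"rx":0,"ry":0,"rz":0}
    - {"tx":0,"ty":0,"tz":8,"rx":0,"ry":0,"rz":0}
    - {"tx":0,"ty":0,"tz":8,"rx":0,"ry":0,"rz":0}
    - {"tx":0,"ty":4,"tz":8,"rx":0,"ry":0,"rz":0}
    - {"tx":0,"ty":8,"tz":8,"rx":0,"ry":0,"rz":0}
    - {"tx":0,"ty":12,"tz":8,"rx":0,"ry":0,"rz":0}
    - {"tx":0,"ty":16,"tz":8,"rx":0,"ry":0,"rz":0}
    - {"tx":0,"ty":18,"tz":8,"rx":0,"ry":0,"rz":0}
    - {"tx":0,"ty":18,"tz":8,"rx":0,"ry":0,"rz":0}

```text
clock: 9.93
tool_pos: [0.5473, -0.011, 0.0978]
tool_rot: [-0.239, 3.131, 0.0]
force: [-5.4, 0.6, 17.5]
opening: 0.003
grasp_force: 8.6
```

Emit:
carry_out:
  plan:
    - {"tx":0,"ty":0,"tz":-8,"rx":0,"ry":0,"rz":0}
    - {"tx":0,"ty":-14,"tz":-8,"rx":0,"ry":0,"rz":0}
    - {"tx":0,"ty":-14,"tz":-2,"rx":0,"ry":0,"rz":0}
    - {"tx":0,"ty":-14,"tz":0,"rx":0,"ry":0,"rz":0}
    - {"tx":0,"ty":-14,"tz":0,"rx":0,"ry":0,"rz":0}
    - {"tx":0,"ty":-11,"tz":0,"rx":0,"ry":0,"rz":0}
    - {"tx":0,"ty":-8,"tz":0,"rx":0,"ry":0,"rz":0}
    - {"tx":0,"ty":-5,"tz":0,"rx":0,"ry":0,"rz":0}
    - {"tx":0,"ty":-4,"tz":0,"rx":0,"ry":0,"rz":0}
    - {"tx":0,"ty":-4,"tz":0,"rx":0,"ry":0,"rz":0}

```text
clock: 11.18
tool_pos: [0.5478, -0.0147, 0.0977]
tool_rot: [-0.24, 3.131, 0.0]
force: [-6.9, -1.1, 26.5]
opening: 0.001
grasp_force: 13.3
```

Emit:
carry_out:
  plan:
    - {"tx":0,"ty":0,"tz":-15,"rx":0,"ry":0,"rz":0}
    - {"tx":0,"ty":-60,"tz":-40,"rx":0,"ry":0,"rz":0}
    - {"tx":0,"ty":-120,"tz":-60,"rx":0,"ry":0,"rz":0}
    - {"tx":0,"ty":-180,"tz":-60,"rx":0,"ry":0,"rz":0}
    - {"tx":0,"ty":-240,"tz":-60,"rx":0,"ry":0,"rz":0}
    - {"tx":0,"ty":-300,"tz":-60,"rx":0,"ry":0,"rz":0}
    - {"tx":0,"ty":-300,"tz":-60,"rx":0,"ry":0,"rz":0}
    - {"tx":0,"ty":-300,"tz":-60,"rx":0,"ry":0,"rz":0}

```text
clock: 12.18
tool_pos: [0.593, -0.3103, 0.1555]
tool_rot: [0.24, -3.131, -0.002]
force: [0.5, 0.4, 0.7]
opening: 0.0
grasp_force: 0.0
```

```bash
python3 -c "
from h import *
c=np.load('clamp.npz');R,o=c['R'],c['o']
g=look('top');print(gauge(g,R,o))
s=look('side')
A=cv2.resize(g['frame'][174:206,222:268],None,fx=15,fy=15,interpolation=cv2.INTER_CUBIC)
cv2.imwrite('pics/t3.png',A[...,::-1])
print(togo(-.089,.0975),monitor.get_obs()['force'])"
```

```text
h.py:39: RuntimeWarning: Mean of empty slice.
  return dict(flag=F.mean(0),flagx=np.percentile(F,[5,95],axis=0),ptr=P[s].mean(0),ptrrange=np.percentile(P[s],[5,95],axis=0),jawy=np.percentile(J[Js,1],[2,50,98]))
  ret = um.true_divide(
Traceback (most recent call last):
  File "h.py", line 39, in gauge
    return dict(flag=F.mean(0),flagx=np.percentile(F,[5,95],axis=0),ptr=P[s].mean(0),ptrrange=np.percentile(P[s],[5,95],axis=0),jawy=np.percentile(J[Js,1],[2,50,98]))
                                                                                              ~~~~~~~~~~~~~^^^^^^^^^^^^^^^^^^^^
IndexError: index -1 is out of bounds for axis 0 with size 0
```

```bash
cat > m.py <<'E'
from h import *
c=np.load('clamp.npz');R,o=c['R'],c['o']
g=look('top');h=masks(g)
gray=h[...,2];yy,xx=np.mgrid[:h.shape[0],:h.shape[1]]
def tc(z):return toclamp(g,np.c_[xx.ravel(),yy.ravel()],z,R,o)
P=tc(.016);v=gray.ravel()
for x0 in(-72,-75,-78,-81,-84):
    ys=np.arange(-15,22,1.5);m=[v[(abs(P[:,0]-x0)<1.5)&(abs(P[:,1]-y)<.8)].mean().round() for y in ys]
    print(x0,dict(zip(ys.tolist(),map(int,m))))
H=h.reshape(-1,3);red=((H[:,0]<8)|(H[:,0]>172))&(H[:,1]>130)&(yy.ravel()>430)
F=tc(.014)[red];print('flag',F.mean(0))
for x0 in(-88,-91,-94,-97,-100):
    q=F[abs(F[:,0]-x0)<1.5];print(x0,len(q),q[:,1].mean() if len(q) else 0)
bl=(H[:,0]>100)&(H[:,0]<125)&(H[:,1]>140);J=tc(.036)[bl];J=J[abs(J[:,0])<50];print('jaw',J[:,1].mean(),np.percentile(J[:,1],[2,98]))
cv2.imwrite('pics/t3.png',cv2.resize(g['frame'][174:206,222:268],None,fx=15,fy=15,interpolation=cv2.INTER_CUBIC)[...,::-1])
E
python3 m.py
```

```text
-72 {-15.0: 232, -13.5: 231, -12.0: 230, -10.5: 229, -9.0: 226, -7.5: 227, -6.0: 225, -4.5: 225, -3.0: 222, -1.5: 217, 0.0: 208, 1.5: 192, 3.0: 168, 4.5: 160, 6.0: 174, 7.5: 195, 9.0: 209, 10.5: 217, 12.0: 220, 13.5: 219, 15.0: 219, 16.5: 221, 18.0: 223, 19.5: 222, 21.0: 222}
-75 {-15.0: 251, -13.5: 251, -12.0: 250, -10.5: 250, -9.0: 250, -7.5: 249, -6.0: 250, -4.5: 250, -3.0: 250, -1.5: 247, 0.0: 239, 1.5: 221, 3.0: 194, 4.5: 183, 6.0: 203, 7.5: 230, 9.0: 242, 10.5: 248, 12.0: 249, 13.5: 248, 15.0: 248, 16.5: 249, 18.0: 250, 19.5: 250, 21.0: 251}
-78 {-15.0: 250, -13.5: 251, -12.0: 251, -10.5: 251, -9.0: 251, -7.5: 251, -6.0: 251, -4.5: 251, -3.0: 252, -1.5: 250, 0.0: 240, 1.5: 223, 3.0: 199, 4.5: 187, 6.0: 204, 7.5: 233, 9.0: 246, 10.5: 250, 12.0: 251, 13.5: 251, 15.0: 251, 16.5: 251, 18.0: 251, 19.5: 251, 21.0: 251}
-81 {-15.0: 247, -13.5: 250, -12.0: 250, -10.5: 251, -9.0: 251, -7.5: 251, -6.0: 251, -4.5: 251, -3.0: 251, -1.5: 251, 0.0: 241, 1.5: 228, 3.0: 214, 4.5: 210, 6.0: 217, 7.5: 231, 9.0: 242, 10.5: 247, 12.0: 251, 13.5: 251, 15.0: 251, 16.5: 251, 18.0: 251, 19.5: 251, 21.0: 251}
-84 {-15.0: 235, -13.5: 242, -12.0: 246, -10.5: 249, -9.0: 250, -7.5: 250, -6.0: 251, -4.5: 251, -3.0: 251, -1.5: 252, 0.0: 246, 1.5: 241, 3.0: 239, 4.5: 238, 6.0: 239, 7.5: 240, 9.0: 242, 10.5: 244, 12.0: 250, 13.5: 250, 15.0: 251, 16.5: 251, 18.0: 251, 19.5: 251, 21.0: 251}
flag [-97.41267743   4.61802023]
-88 0 0
-91 0 0
-94 41 4.735897412355274
-97 107 4.556332301028025
-100 75 4.641588808463686
jaw 5.289389769090669 [-3.4561488  14.00231654]
```

View pics/t3.png

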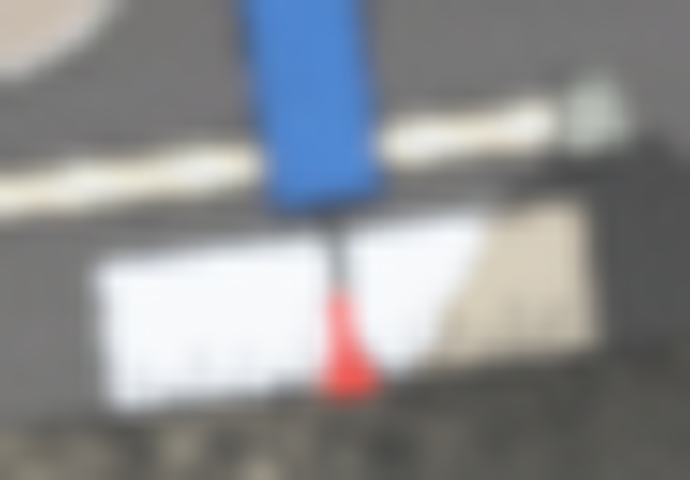

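The pointer at (338,260) runs straight into the red flag at (345,300). They measure 4.4 mm and 4.6 mm, so they are level, and the arm is clear.

```bash
python3 -c "
from bench import r
print(r.close_job())"
```

```text
the job is handed in; nothing more can be done
None
```

The job is handed in: I rolled the wheel in five light strokes until the pointer measured about 0.2 mm from the middle of the red flag (limit 2.5 mm), with the arm clear of everything; the hand-in returned no verdict.

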